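# Stack the nesting pots on the desk organiser's carriage and click it shut

### The job

Tidy the desk: stack all the round nesting pots upright in one another, standing in the round well of the desk organiser's pulled-out carriage, and stand any pot that will not nest with them (square or oblong) upright in the shallow wooden tray. Load the carriage with all the round pots while it is still out, only then push it along its slide, towards the pen compartments, until the spring catch engages and it stays fully home with the stack standing in it. Leave the other things on the desk where they are.

Things in the scene. Friction and masses are not known exactly. Their poses are not given: they have to be found in the camera images.
- organiser: Fixed wooden organiser, base 340 x 116 x 8 mm; origin: centre of its underside, x along its slide towards the pen compartments, z up. An open compartment block, 70 mm high (pens reach 115 mm), spans x = 70 to 170 mm; at y = +-54 mm run aluminium rails, their tops 20 mm above the desk. It stands left or right of the pots.
- carriage (a joint): Carriage on its slide, m: 0 = fully home against the compartment block (solid stop), grows to 0.075 as it is drawn out towards the robot. Starts well out. Friction 1.2 N. Within 11 mm of home a spring catch pushes back with up to about 8 N; its ridge is passed 5 mm short of home, whence it snaps home and is held; left before the ridge it is not caught.
- well (a point): Centre of the floor of the round well in the carriage's deck: 49 mm across, 8 mm deep, its floor 14 mm above the desk. The deck is a wooden plate 96 x 96 mm, its top 22 mm above the desk. The foot of the lowest pot stands on the floor of the well. Axes as the organiser; moves with the carriage.
- push (a point): Point on the outer face of the carriage's upright aluminium front plate (60 mm wide, 6 mm thick, its top 58 mm above the desk), 40 mm above the desk: push here, on the side away from the compartments, along the organiser's +x. It lies 80 mm before the well's centre.
- tray: Fixed shallow open wooden tray, 220 (x) x 130 (y) x 30 mm, walls and floor 5 mm, across the pots from the organiser. Origin: centre of its underside; inner floor 5 mm above the desk.
- pot1: Round white nesting pot, open on top, 40 mm tall: a collar 66 mm across, 58 mm inside takes the upper 16 mm; below it the body tapers to a foot 42 mm across; floor 4 mm, about 90 g. Stacked in another pot its collar stands on that pot's rim, 16 mm higher (2 mm play sideways). Origin: centre of its underside, z up through the mouth. May be absent. Starts upright on the desk.
- pot2: Round white nesting pot, open on top, 40 mm tall: a collar 66 mm across, 58 mm inside takes the upper 16 mm; below it the body tapers to a foot 42 mm across; floor 4 mm, about 90 g. Stacked in another pot its collar stands on that pot's rim, 16 mm higher (2 mm play sideways). Origin: centre of its underside, z up through the mouth. May be absent. Starts upright on the desk.
- pot3: Round white nesting pot, open on top, 40 mm tall: a collar 66 mm across, 58 mm inside takes the upper 16 mm; below it the body tapers to a foot 42 mm across; floor 4 mm, about 90 g. Stacked in another pot its collar stands on that pot's rim, 16 mm higher (2 mm play sideways). Origin: centre of its underside, z up through the mouth. May be absent. Starts upright on the desk.
- pot4: Round white nesting pot, open on top, 40 mm tall: a collar 66 mm across, 58 mm inside takes the upper 16 mm; below it the body tapers to a foot 42 mm across; floor 4 mm, about 90 g. Stacked in another pot its collar stands on that pot's rim, 16 mm higher (2 mm play sideways). Origin: centre of its underside, z up through the mouth. May be absent. Starts upright on the desk.
- pot5: Round white nesting pot, open on top, 40 mm tall: a collar 66 mm across, 58 mm inside takes the upper 16 mm; below it the body tapers to a foot 42 mm across; floor 4 mm, about 90 g. Stacked in another pot its collar stands on that pot's rim, 16 mm higher (2 mm play sideways). Origin: centre of its underside, z up through the mouth. May be absent. Starts upright on the desk.
- pot6: Round white nesting pot, open on top, 40 mm tall: a collar 66 mm across, 58 mm inside takes the upper 16 mm; below it the body tapers to a foot 42 mm across; floor 4 mm, about 90 g. Stacked in another pot its collar stands on that pot's rim, 16 mm higher (2 mm play sideways). Origin: centre of its underside, z up through the mouth. May be absent. Starts upright on the desk.
- square_pot: Square white pot, 52 x 52 mm, 40 mm tall, straight walls 4 mm thick, about 100 g; will not nest with the round ones. Origin: centre of its underside, x and y along its sides. It may be absent. Starts upright on the desk.
- oblong_pot: Oblong white pot, 68 (x) x 42 (y) mm, 40 mm tall, straight walls 4 mm thick, about 100 g; will not nest with the round ones. Origin: centre of its underside. It may be absent. Starts upright on the desk.
- paperweight: Bystander, to be left where it is: green glass dome 58 mm across, 36 mm high, among the pots; origin at its underside.
- tape_roll: Bystander, to be left where it is: roll of amber tape lying flat, 60 mm across, 24 mm high, beyond the pots; origin at its underside.
- stapler: Bystander, to be left where it is: black stapler 130 mm long, 43 mm high, at the far edge; origin at its underside.
- mouse: Bystander, to be left where it is: grey computer mouse 100 x 58 x 30 mm, at the far edge; origin at its underside.
- mug: Bystander, to be left where it is: blue mug 80 mm across, 95 mm high, near the robot on its right; origin at its underside.
Not all that is in view belongs to the job. What is shaped like the pot4 but blue or red is not meant. What is shaped like the pot5 but black is not meant.

How it is judged:
By the outcome, as a careful person would: the job done as asked, in the order asked, and still so for the second after the job is handed in, with the robot touching nothing.
Of pot1, pot2, pot3, pot4, pot5, pot6 only 4 to 6 are there at a start; the rules pass over those that are not, and their reading is None.
Of square_pot, oblong_pot only 1 to 2 are there at a start; the rules pass over those that are not, and their reading is None.
At some moment in a run one of pot1, pot2, pot3, pot4, pot5, pot6, square_pot, oblong_pot may be knocked a few centimetres aside while the robot is not near it.
Once in a run the grip may slacken for a moment while it holds something.
It also fails if it takes over 210 s, if anything falls off the work surface, if the arm or the gripper's body presses on something with over 40 N, if the wrist force passes 120 N, or if a joint passes its speed limit or range.

### The arm

A 6-joint arm with a two-finger parallel gripper is mounted at the origin on the work surface. World frame = base frame: x ahead of the robot, y to its left, z up, the work surface at z = 0. Lengths are in m, angles in rad, forces in N, time in s.
With the tool pointing down it reaches from about 0.35 to 0.925 m from the base axis. Payload 6.4 kg.
Tool frame: the origin (TCP) lies midway between the tips of the shut fingers; the grasp point (between the pads) lies 19 mm behind it; z points along the fingers, y is the line along which they close (so a half turn about z gives the same grasp; the last joint's range is limited). The gripper opens to 85 mm and grips with 20 to 120 N. Pads are 22 mm wide; open, the fingers measure 114 mm over their backs; the gripper's body (76 mm by 85 mm) begins 54 mm behind the grasp point. The pads swing forward as they close: fully open they stand 13 mm farther back than shut.
Start: joints at [-1.402, 0.245, 1.558, -0, 1.339, -0.174], TCP at [0.218, -0.612, 0.231] pointing down, gripper open.
Joint ranges: [-3.13, 3.13], [-1.02, 2.26], [0.13, 2.54], [-0.95, 4.09], [0.21, 2.88], [-2.74, 2.74]. Speed limits (rad/s): [2.57, 2.57, 3.14, 3.14, 3.14, 3.14].

### API

Orientations are given as a unit quaternion [w, x, y, z].
In Python, from rig import bot, read_camera, camera_params gives the robot as it stands. Calls block until the motion is done:
- bot.move_pose(position, orientation): joint-space move of the TCP to a pose.
- bot.move_straight(position, attitude=None, rate=0.15, guard=None): straight line of the TCP; attitude=None keeps the orientation; rate is the mean speed in m/s. With guard (N) it stops when the force on the tool has changed by that much, and returns True; else False.
- bot.move_j(angles): joint-space move.
- bot.open_jaws() and bot.clamp(): open the fingers fully, or close them until they stop; the grip force is fixed at half the most.
- bot.hold(seconds).
- bot.ik(position, orientation): joint angles nearest the present ones, or None.
- bot.sense(): the state.
- read_camera(name): name is "scene" or "top" or "wrist"; returns (picture, depth): 384x512x3 uint8, red, green, blue; 384x512 float32, m along the optical axis (not along the pixel's ray), 0 where there is no reading.
- camera_params(name): a dict with "fx", "fy", "cx", "cy" (pixels), "k1" (the pictures are not rectified: a ray, as slopes to the right and down, at radius r is drawn at 1 + k1 r^2 times it, then the intrinsics apply), "position" and "rotation" of the camera in the world. Camera axes: x right, y up, looking along -z (the intrinsics and any distortion apply to the point x, -y, -z); pixel columns grow to the right and rows downward; lengths in m; the calibration is good to about 2 mm. A picture is of the moment at which its call begins: read the wrist's pose just before it. camera_params takes no time and is no camera call; for the wrist camera it gives the pose at the moment of the call.
A pose or a line that the arm cannot do raises bot.MotionError and nothing moves.
- bot.hand_in(): hands the job in; it is judged then, once.
The state is a dict: "clock": time; "joints": joint angles; "dq": joint speeds; "joint_torque": joint torques, N m; "tool_pos": TCP position; "tcp_rot": TCP orientation; "ft_force": force on the tool from outside, world axes, zero at the start; "wrist_torque": the same for the moment, N m; "gripper_width": finger opening in m; "grip_force": force on a finger pad.
Only numpy, scipy, OpenCV 4.12 (cv2) and the standard library are available. Lean on these libraries where they do the work, as an engineer would, in place of code of your own. Each camera call takes 0.05 s, during which the arm holds its last target. There are 200 camera calls.

## Working session

There is one attempt and no reset: what is moved stays moved. The work goes in short steps, each a Python script; the robot and the scene stay as the last script left them, time stands still between calls to the robot, and variables do not carry over. Pictures are saved under pics/ and viewed, at most 14 in all, crops included, and the job is handed in when it is done.

```bash
ls; mkdir -p pics; python3 - <<'E'
from rig import bot, read_camera, camera_params
import cv2,numpy as np
for n in("top","scene"):
    p,d=read_camera(n); cv2.imwrite(f"pics/{n}0.png",cv2.resize(p[:,:,::-1],(768,576))); np.savez(f"{n}0.npz",p=p,d=d)
    print(n,camera_params(n),np.isfinite(d).all(),(d>0).mean())
s=bot.sense();print(s)
E
```

```text
pics
top {'fx': 499.64622300338436, 'fy': 499.64622300338436, 'cx': 257.4457923876996, 'cy': 197.45110343703226, 'k1': -0.1723351343261612, 'position': array([ 0.33039936, -0.05011959,  1.66594903]), 'rotation': array([-0.70541049, -0.04162254,  0.03883113,  0.70650956])} True 0.9960123697916666
scene {'fx': 420.7647949706583, 'fy': 420.7647949706583, 'cx': 257.02818426628204, 'cy': 186.67111228902047, 'k1': -0.0037969594930835574, 'position': array([0.9886714 , 0.49139082, 1.16362821]), 'rotation': array([0.30430138, 0.09388501, 0.26272604, 0.91080256])} True 0.9958953857421875
{'clock': 0.1, 'joints': array([-1.40210930e+00,  2.45764882e-01,  1.55887736e+00, -1.64770393e-05,
        1.33870655e+00, -1.74068904e-01]), 'dq': array([ 0.0011154 , -0.001171  , -0.00186886, -0.00057213,  0.00012868,
        0.00028095]), 'joint_torque': array([-1.92910221e-05, -4.30670321e+01, -3.27130330e+01, -1.31981810e-04,
        2.80711203e-03,  2.30384735e-06]), 'tool_pos': array([ 0.21839058, -0.61168601,  0.23028524]), 'tcp_rot': array([-8.78085213e-04,  9.85350000e-01,  1.70542097e-01, -5.65310930e-06]), 'ft_force': array([-0.2923541 , -0.01451692,  0.7028622 ]), 'wrist_torque': array([-0.02249362, -0.03465984,  0.01330194]), 'grip_force': 0.0, 'gripper_width': 0.0851537042101532}
```

View pics/top0.png

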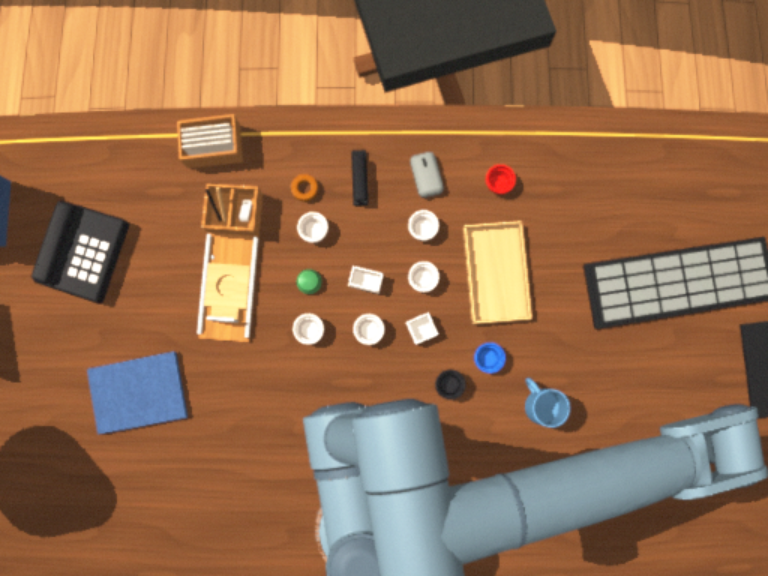

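View pics/scene0.png

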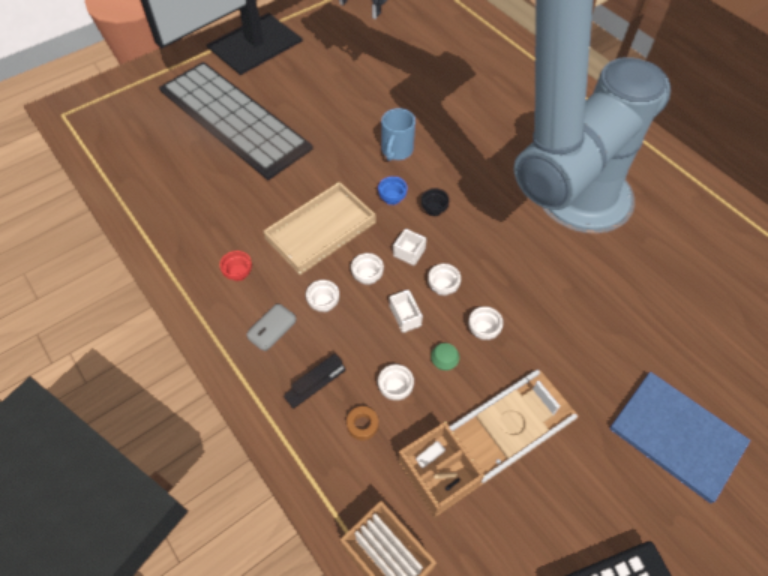

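Top view (768x576): five round white pots at (312,227), (423,225), (423,276), (308,329) and (368,329). The square pot is at (423,328) and the oblong at (366,279). The organiser is on the left, with its carriage well near (228,285) and front plate near (223,313). The tray is at (498,273), and the blue, red and black decoys are outside the group.

```bash
cat > h.py <<'E'
import numpy as np, cv2
from scipy.spatial.transform import Rotation as R
from rig import bot, read_camera, camera_params
def rays(c,px):
    K=np.array([[c['fx'],0,c['cx']],[0,c['fy'],c['cy']],[0,0,1]])
    u=cv2.undistortPoints(np.asarray(px,float).reshape(-1,1,2),K,np.array([c['k1'],0,0,0,0.]))[:,0]
    q=np.asarray(c['rotation']); r=R.from_quat([q[1],q[2],q[3],q[0]])
    return r.apply(np.c_[u[:,0],-u[:,1],-np.ones(len(u))])
def plane(c,px,z):
    d=rays(c,px); o=np.asarray(c['position']); return o+d*((z-o[2])/d[:,2])[:,None]
def depthpts(c,px,d):
    px=np.asarray(px); return np.asarray(c['position'])+rays(c,px)*d[px[:,1].astype(int),px[:,0].astype(int)][:,None]
def blobs(c,mask,z,amin):
    n,l,st,ce=cv2.connectedComponentsWithStats(mask.astype(np.uint8))
    out=[]
    for i in range(1,n):
        if st[i,4]<amin: continue
        cs,_=cv2.findContours((l==i).astype(np.uint8),cv2.RETR_EXTERNAL,cv2.CHAIN_APPROX_NONE)
        k=max(cs,key=len)[:,0]
        P=plane(c,k,z)[:,:2]
        rc=cv2.minAreaRect((P*1000).astype(np.float32))
        ci=cv2.minEnclosingCircle((P*1000).astype(np.float32))
        out.append((k.mean(0).round(0),st[i,4],np.round(rc[0],1),np.round(rc[1],1),round(rc[2],1),np.round(ci[0],1),round(ci[1],1)))
    return out
def white(p):
    h=cv2.cvtColor(p,cv2.COLOR_RGB2HSV); return (h[...,1]<60)&(h[...,2]>135)
E
python3 - <<'E'
from h import *
for n in("top","scene"):
    f=np.load(n+"0.npz");p,d=f['p'],f['d'];c=camera_params(n)
    print(n)
    for b in blobs(c,white(p),.04,60):
        if 200<b[2][0]<1000 and abs(b[2][1])<500: print(*b)
f=np.load("top0.npz");p,d=f['p'],f['d'];c=camera_params("top")
# height map crops
yy,xx=np.mgrid[0:384,0:512]; P=depthpts(c,np.c_[xx.ravel(),yy.ravel()],d).reshape(384,512,3)
np.save("P.npy",P)
print((P[120:230:4,126:180:3,2]*1000).round().astype(int))
for n,box in(("top",(120,110,64,124)),("scene",(255,235,140,120))):
    q=np.load(n+"0.npz")['p']; x,y,w,hh=box; cr=q[y:y+hh,x:x+w,::-1]; s=600//max(w,hh)
    cv2.imwrite(f"pics/{n}crop.png",cv2.resize(cr,None,fx=s,fy=s,interpolation=cv2.INTER_CUBIC)); print(s)
E
```

```text
top
[138.  92.] 528 [880.3 367.2] [ 60.7 114.1] 5.3 [882.5 366.9] 62.4
[284. 115.] 404 [ 793.5 -131.4] [92.3 53.8] 14.3 [ 793.5 -132.2] 49.0
[163. 140.] 78 [710.6 272.1] [20.8 43.7] 80.3 [710.7 272.4] 22.6
[282. 150.] 319 [ 676.4 -125.5] [66.4 64.4] 90.0 [ 675.5 -125.2] 33.8
[208. 151.] 322 [670.4 120.3] [66.8 64.4] 89.6 [671.9 120.5] 34.0
[135. 189.] 186 [546.1 361.1] [  9.9 221.8] 86.0 [546.1 361.3] 110.9
[167. 191.] 221 [539.1 254.2] [ 11.  220.8] 86.0 [539.1 254.9] 110.5
[282. 184.] 326 [ 559.1 -124.6] [65.9 63.1] 89.9 [ 560.7 -124.6] 34.0
[243. 186.] 284 [554.8   1.8] [68.7 45.7] 76.3 [554.    2.3] 38.6
[205. 219.] 333 [447.4 127.7] [62.3 65.7] 0.0 [446.  127.5] 34.0
[245. 219.] 328 [445.7  -4.7] [62.  65.4] 90.0 [445.1  -4.3] 33.6
[281. 219.] 288 [ 446.7 -121.1] [55.3 55.8] 23.5 [ 446.8 -121.4] 36.8
scene
[273. 164.] 382 [ 453.8 -109.4] [80.8 66.3] 24.2 [ 452.8 -109.1] 49.0
[244. 179.] 366 [ 562.6 -117.1] [76.7 67.5] 53.3 [ 562.  -118.2] 39.9
[296. 186.] 371 [445.1   1.7] [79.6 66.6] 50.8 [ 4.486e+02 -2.000e-01] 40.5
[215. 196.] 390 [ 676.1 -120.3] [76.9 65.6] 55.2 [ 673.9 -118
[... 2577 characters left out ...]
20   16
     4    2    0    6]
 [  -1    1   -1    9    4   26   19   27   29   25   26   16   21    8
     0    2    1    2]
 [   0    2    3   12    4   18   17   15   19   24   16   13   11   15
     3   -3   -2    5]
 [  -3    1   19   12   56   61   56   58   52   60   23    7    4   16
     4    3    4    2]
 [   0   -2   22    9   12   13   10    4    5    3   11    9   11   21
     1    5   10   -1]
 [  -2   -6   20    8    9    8   14    5    9    8    8    8    7   16
     2    1    3   -9]
 [   0   -1    9    5   11    1   10   12   16    2    9    7    8   21
     4   -3   -2    4]
 [  -7    3    0   -2   -1   -7    4    5    4    1   -3   -3   -7    2
    -7    6    0    4]]
4
4
```

```bash
cat >> h.py <<'E'
def quat(phi,):  # candidates closing along world angle phi
    return [np.array([0,np.cos(a),np.sin(a),0]) for a in ((phi+np.pi/2)/2,(phi+np.pi/2)/2+np.pi/2)]
def best(pos,phi):
    c=[]
    for q in quat(phi):
        j=bot.ik(pos,q)
        if j is not None: c.append((abs(j[5]),q))
    return min(c,key=lambda t:t[0])[1]
def go(pos,phi): bot.move_pose(np.asarray(pos,float),best(pos,phi))
E
python3 - <<'E'
from h import *
go([.50,.31,.36],np.pi/2)
c=camera_params("wrist"); p,d=read_camera("wrist"); np.savez("w1.npz",p=p,d=d,**c)
cv2.imwrite("pics/w1.png",p[:,:,::-1])
s=bot.sense();print(s['clock'],s['tool_pos'],s['joints'][5],c)
E
```

```text
3.5417 [0.50031265 0.30951362 0.35985679] -1.2083950779247312 {'fx': 297.2064411685153, 'fy': 297.2064411685153, 'cx': 258.2156998025895, 'cy': 195.27356849061076, 'k1': -0.011357062874592252, 'position': array([0.43468075, 0.31011425, 0.50226021]), 'rotation': array([ 0.70136501, -0.09255816, -0.092613  ,  0.7006732 ])}
```

View pics/w1.png

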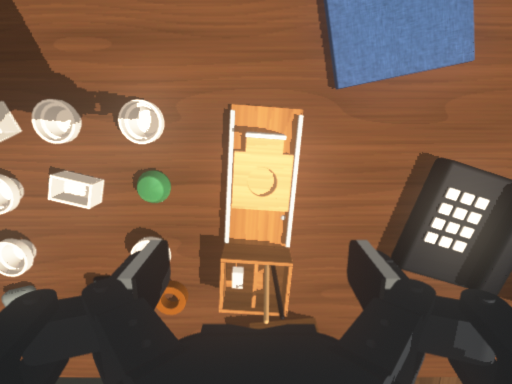

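Wrist view: the organiser is centred at about (262,200), the well ring at (261,181), the front plate at (266,137), and the pens are at the bottom. I'll fit the rails and deck next.

```bash
python3 - <<'E'
from h import *
f=np.load("w1.npz");p=f['p'];c={k:f[k] for k in('fx','fy','cx','cy','k1','position','rotation')}
for nm,cc,pp in (("wrist",c,p),("top",camera_params("top"),np.load("top0.npz")['p'])):
    for b in blobs(cc,white(pp),.02,60):
        if max(b[3])>190 and max(b[3])<260: print(nm,*b)
h=cv2.cvtColor(p,cv2.COLOR_RGB2HSV)
for px in((290,190),(240,190),(261,190),(262,225),(268,110),(262,147),(257,175)): print(px,p[px[1],px[0]],h[px[1],px[0]])
cr=cv2.resize(p[95:255,215:315,::-1],None,fx=4,fy=4,interpolation=cv2.INTER_CUBIC)[:600]
cv2.imwrite("pics/w1c.png",cr)
E
```

```text
wrist [229. 176.] 625 [537.8 261.6] [  8.  223.6] 85.9 [537.8 261.3] 111.8
wrist [294. 180.] 595 [545.5 368.9] [  7.5 223.7] 85.9 [545.5 368.9] 111.9
top [135. 189.] 186 [548.8 366.1] [ 10.  224.5] 86.0 [548.8 366.3] 112.3
top [167. 191.] 221 [541.6 257.9] [ 11.2 223.5] 86.0 [541.7 258.7] 111.8
(290, 190) [227 176 124] [ 15 116 227]
(240, 190) [254 236 159] [ 24  95 254]
(261, 190) [254 235 159] [ 24  95 254]
(262, 225) [245 173  97] [ 15 154 245]
(268, 110) [239 167  96] [ 15 153 239]
(262, 147) [254 232 156] [ 23  98 254]
(257, 175) [253 228 151] [ 23 103 253]
```

View pics/w1c.png

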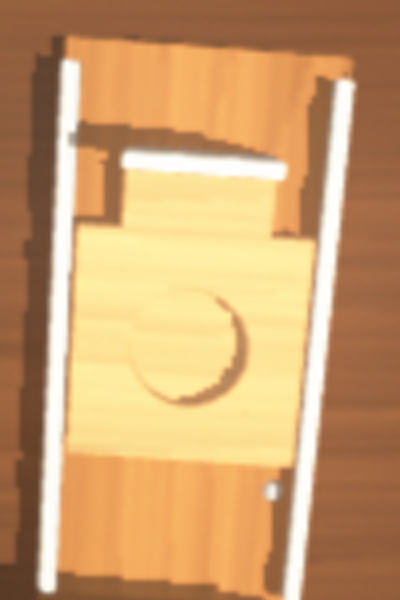

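```bash
cat >> h.py <<'E'
YAW=np.deg2rad(-4.1)
def look(z,xy=None,amin=300):
    """wrist picture; round/other white blobs at rim plane z"""
    c=camera_params("wrist"); p,d=read_camera("wrist")
    return [b for b in blobs(c,white(p),z,amin)],p,c
def show(bl):
    for b in bl: print(*b)
E
python3 - <<'E'
from h import *
f=np.load("w1.npz");p=f['p'];c={k:f[k] for k in('fx','fy','cx','cy','k1','position','rotation')}
print("well",plane(c,[(262.1,181.6)],.022),plane(camera_params("top"),[(151.8,190.3)],.022))
P=plane(c,[(215+78/4,95+222/4),(215+315/4,95+240/4),(215+66/4,95+452/4),(215+295/4,95+468/4)],.022)[:,:2];print(P*1000)
show(b for b in blobs(c,white(p),.04,300))
x,y=.447,.128
for phi in (YAW,YAW+np.pi/2):
    go([x,y,.12],phi)
    bot.move_straight([x,y,.022],rate=.2,guard=15) and print("touch",bot.sense()['tool_pos'])
    bot.clamp(); s=bot.sense(); print(s['gripper_width'],s['grip_force'],s['tool_pos'])
    bot.open_jaws(); bot.move_straight([x,y,.12],rate=.25)
go([x-.05,y,.36],np.pi/2)
bl,p,c=look(.04); show(bl); print(bot.sense()['clock'],c['position'])
E
```

```text
well [[0.54039462 0.31653157 0.022     ]] [[0.54308358 0.30975334 0.022     ]]
[[489.170804   272.01026375]
 [496.49472567 367.54459477]
 [586.0555925  264.83942497]
 [593.27657723 361.94746021]]
[ 56. 121.] 1713 [442.8   3.1] [72.9 65.7] 81.3 [442.    3.1] 37.3
[141. 121.] 1600 [443.4 132. ] [68.1 64.9] 85.3 [444.3 132.5] 34.7
[  6. 122.] 493 [445.5 -68.2] [30.5 60.1] 77.4 [442.7 -80.9] 30.1
[229. 176.] 625 [533.5 263.6] [  7.6 214.3] 85.9 [533.5 263.3] 107.2
[294. 180.] 595 [540.9 366.5] [  7.2 214.5] 85.9 [540.9 366.5] 107.2
[ 75. 189.] 1618 [548.8  15.5] [86.2 54.5] 76.1 [549.2  15.6] 49.7
[  8. 194.] 671 [560.5 -91.7] [35.4 66.1] 77.1 [559.1 -99.8] 34.1
[ 15. 256.] 1125 [ 670.6 -104.8] [59.3 75.8] 76.9 [ 670.8 -107.7] 43.2
0.06321227927487605 63.33817809820175 [0.44873495 0.12819364 0.0246139 ]
0.06338759691296952 63.02546113729477 [0.44870156 0.12811134 0.0246611 ]
[230. 185.] 1352 [435.3  83. ] [65.2 65. ] 90.0 [435.7  83.6] 33.6
[109. 187.] 1393 [ 440.4 -109.2] [53.  70.5] 23.7 [ 440.8 -110. ] 42.4
[177. 188.] 1381 [441.   -0.7] [65.2 67.5] 42.9 [440.9  -0.7] 34.5
[334. 236.] 637 [529.3 255. ] [  8.9 215.7] 85.9 [529.3 255.9] 107.8
[392. 214.] 809 [490.4 357. ] [138.4  84.1] 32.3 [498.8 344.6] 73.7
[188. 248.] 1254 [544.7   8.1] [70.4 59. ] 76.1 [545.3  11.3] 40.8
[112. 252.] 1151 [ 550.5 -120.8] [57.5 77. ] 44.2 [ 553.8 -117.7] 38.6
[255. 310.] 1078 [665.4 123.3] [71. 69.] 40.0 [663.3 122.7] 38.7
10.9333 [0.33148426 0.12850871 0.50014395]
```

```bash
python3 - <<'E'
from h import *
x,y=.4365,.0825
for phi in (YAW,YAW+np.pi/2):
    go([x,y,.13],phi)
    bot.move_straight([x,y,.022],rate=.2,guard=15) and print("touch",bot.sense()['tool_pos'])
    print(bot.sense()['tool_pos'])
    bot.clamp(); bot.hold(.2); s=bot.sense(); print(s['gripper_width'],s['grip_force'],s['tool_pos'],s['ft_force'])
    bot.open_jaws(); print(bot.sense()['tool_pos']);bot.move_straight([x,y,.16],rate=.25)
    bl,p,c=look(.04); show(bl[:3]); print(c['position'])
    cv2.imwrite("pics/w2.png",p[:,:,::-1])
E
```

```text
[0.43753123 0.08251003 0.0229936 ]
0.06354408077846811 63.252752870321274 [0.43827396 0.08244037 0.02452797] [-3.08922988 -0.49310506 10.88660885]
[0.43654797 0.08250128 0.02211846]
[497. 128.] 2189 [639.9 121. ] [34.4 62.9] 8.2 [652.9 122.9] 31.7
[261. 188.] 4061 [438.3  84.2] [65.1 64.6] 85.9 [438.3  84.2] 33.4
[385. 247.] 2650 [546.8  14.7] [72.3 57.4] 76.1 [543.2  15.6] 42.9
[0.44045089 0.148468   0.30106077]
[0.43672733 0.08248937 0.02199973]
0.06339028012643816 63.81203256547451 [0.4373353  0.08248189 0.02357578] [-3.67942739 -0.96189446  9.96005005]
[0.43647095 0.08249519 0.02199917]
[258. 192.] 4015 [437.8  83. ] [65.8 65.2] 25.6 [437.6  83.3] 33.2
[441. 224.] 923 [484.7 251.2] [  7.7 126.4] 86.1 [484.7 251.6] 63.2
[168. 202.] 4037 [4.415e+02 1.000e-01] [64.4 68.7] 23.7 [ 4.412e+02 -2.000e-01] 34.6
[0.37036745 0.08775893 0.30120694]
```

View pics/w2.png

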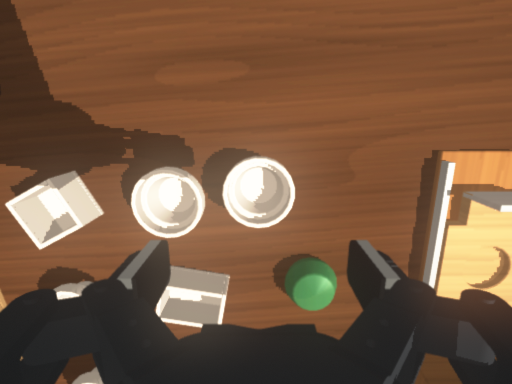

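Close view: the round pot I squeezed reads (437.7, 83.1) mm against a true TCP of about (437, 82.5), so the wrist calibration is within 1 mm. This pot was the one knocked aside, from (447,128). Next is a close look at the well.

```bash
python3 - <<'E'
from h import *
go([.5412,.3155,.16],YAW+np.pi/2)
c=camera_params("wrist"); p,d=read_camera("wrist"); np.savez("w3.npz",p=p,d=d,**c)
x,y=plane(c,[(258,192)],.022)[0,:2]; print(x,y)
cv2.imwrite("pics/w3.png",cv2.resize(p[110:270,160:360,::-1],None,fx=4,fy=4,interpolation=cv2.INTER_CUBIC)[:600])
m=(p[...,0]>240)&(p[...,1]>205)&(p[...,2]<200)
for b in blobs(c,m,.022,1000): print(*b)
for b in blobs(c,white(p),.02,800): print(*b)
E
```

```text
0.5467938110547019 0.31433317390150467
[258. 175.] 10646 [527.5 316.4] [ 95.1 119.8] 85.9 [531.9 318.4] 71.2
[11. 96.] 1674 [444.3 101.2] [29.9 63. ] 73.5 [440.1  87.3] 31.5
[203. 175.] 1891 [537.7 262.2] [  8.5 224.1] 85.9 [537.7 261.5] 112.1
[314. 175.] 1787 [545.4 368.6] [  7.8 224.1] 85.9 [545.4 368.8] 112.1
```

View pics/w3.png

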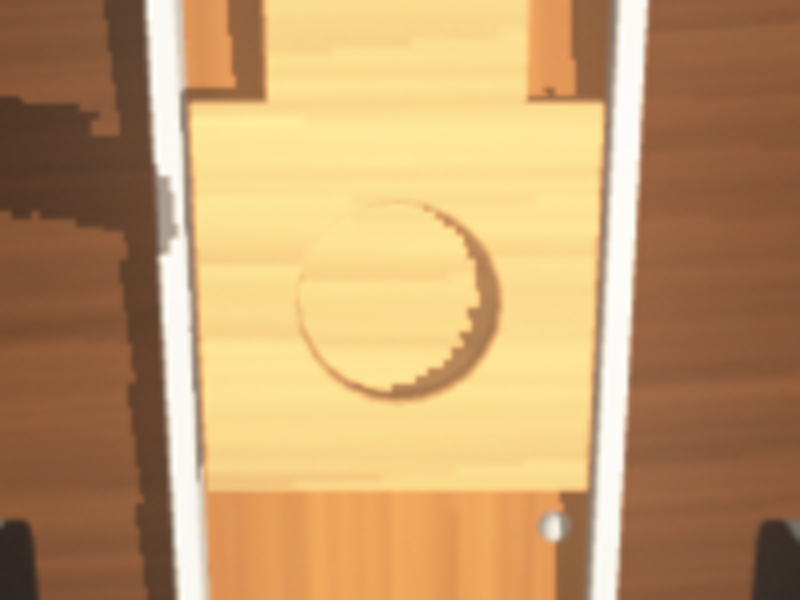

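```bash
cat >> h.py <<'E'
WELL=np.array([0,0.])
PHI=YAW+np.pi/2
def find(xy,z=.04,half=None):
    """fly over, wrist look, return refined blob nearest xy"""
    go([xy[0],xy[1],.16],PHI)
    bl,p,c=look(z)
    b=min(bl,key=lambda b:np.hypot(*(b[2]/1000-xy)))
    print("found",*b); return b
def pick(x,y,phi,z=.018):
    go([x,y,.13],phi)
    if bot.move_straight([x,y,z],rate=.2,guard=15): raise SystemExit(("touch",bot.sense()['tool_pos']))
    bot.clamp(); s=bot.sense(); zp=s['tool_pos'][2]
    print("grip",s['gripper_width'],zp)
    bot.move_straight([x,y,.2],rate=.25)
    print("lifted w",bot.sense()['gripper_width'])
    return zp
def place(x,y,phi,ztcp):
    go([x,y,max(.2,ztcp+.04)],phi)
    bot.move_straight([x,y,ztcp+.022],rate=.25)
    t=bot.move_straight([x,y,ztcp-.004],rate=.05,guard=5)
    s=bot.sense(); dz=s['tool_pos'][2]-ztcp; print("contact",t,"dz",round(dz,4),"w",s['gripper_width'],s['ft_force'].round(1))
    if dz>.008 or s['gripper_width']<.03: print("HOLD"); return False
    bot.open_jaws(); bot.move_straight([x,y,ztcp+.10],rate=.25); print("clock",bot.sense()['clock']); return True
def nest(xy,i):
    b=find(np.array(xy)); c=np.array(b[2])/1000-[.0004,.0004]
    zp=pick(*c,PHI); return place(*WELL,PHI,.014+.016*i+zp)
E
python3 - <<'E'
from h import *
f=np.load("w3.npz");c={k:f[k] for k in('fx','fy','cx','cy','k1','position','rotation')}
w=plane(c,[(259.1,184.9)],.022)[0]; print(w)
w=w[:2]-[.0004,.0004]
s=open('h.py').read().replace("WELL=np.array([0,0.])",f"WELL=np.array([{w[0]:.4f},{w[1]:.4f}])"); open('h.py','w').write(s)
import h; h.WELL=w
print(nest((.437,.083),0))
go([*w,.20],PHI); bl,p,c=look(.054); show(b for b in bl if abs(b[2][0]-540)<60 and abs(b[2][1]-315)<60)
cv2.imwrite("pics/w4.png",p[:,:,::-1])
E
```

```text
[0.53981514 0.31590288 0.022     ]
found [258. 189.] 3979 [437.9  83.3] [64.9 65.6] 40.5 [437.8  83.4] 33.2('touch', array([0.43740695, 0.08402937, 0.01882687]))
```

```bash
sed -i 's/def nest(xy,i):/def nest(xy,i,phi=PHI):/; s/zp=pick(\*c,PHI); return place(\*WELL,PHI,/zp=pick(*c,phi); return place(*WELL,phi,/' h.py
python3 - <<'E'
from h import *
s=bot.sense(); bot.move_straight([*s['tool_pos'][:2],.16],rate=.2)
print(nest((.437,.083),0,YAW))
w=WELL; go([*w,.20],PHI); bl,p,c=look(.054); show(b for b in bl if abs(b[2][0]-540)<60 and abs(b[2][1]-315)<60)
cv2.imwrite("pics/w4.png",p[:,:,::-1])
E
```

```text
found [258. 191.] 4020 [437.5  82.9] [64.8 65.5] 85.9 [437.6  83.2] 33.3
grip 0.06373636847919184 0.02037514341273724
lifted w 0.0634715987943435
contact True dz 0.0001 w 0.06374609355769982 [ 0.4 -0.8  3.8]
clock 28.9333
True
[209. 171.] 1501 [530.9 268.3] [  7.5 200.3] 85.9 [530.9 267.7] 100.2
[307. 171.] 1361 [538.2 363.6] [  6.8 199.5] 85.9 [538.2 363.8] 99.8
[259. 184.] 3290 [539.6 316.1] [64.8 65. ] 85.9 [539.7 316.6] 33.1
```

View pics/w4.png

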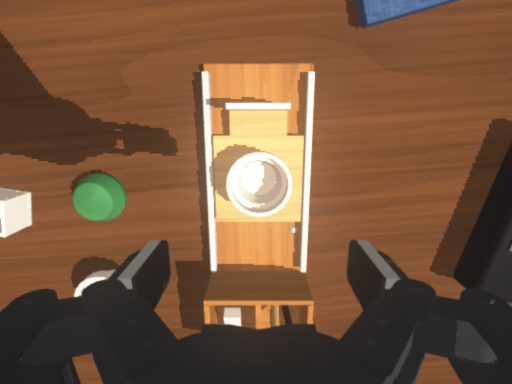

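First pot is seated in the well (view centre (259,184), at (539.6,316.1) mm; contact height as expected). Continuing with the other four.

```bash
python3 - <<'E'
from h import *
for i,xy in enumerate([(.442,-.002),(.671,.121),(.560,-.1246),(.675,-.1252)],1):
    if not nest(xy,i): break
E
```

```text
found [259. 188.] 3978 [443.4  -2.5] [64.8 64.5] 85.9 [443.4  -2.4] 33.1
grip 0.0638204441890133 0.02060262167686684
lifted w 0.06405515173003079
contact True dz 0.0081 w 0.0639823384613656 [0.2 0.3 5.7]
HOLD
```

```bash
python3 - <<'E'
from h import *
zt=.014+.016+.0206
s=bot.sense(); x,y,z=s['tool_pos']; print(s['tool_pos'],s['ft_force'])
t=bot.move_straight([*WELL,zt-.002],rate=.03,guard=8); s=bot.sense(); print(t,s['tool_pos'][2]-zt,s['ft_force'],s['gripper_width'])
p,d=read_camera("scene"); cv2.imwrite("pics/s5.png",cv2.resize(p[210:330,270:400,::-1],None,fx=4,fy=4,interpolation=cv2.INTER_CUBIC))
E
```

```text
[0.54195241 0.31636987 0.05872184] [0.23149509 0.3108952  5.69298081]
True 0.00800070585848494 [-0.04683527 -0.76457162  5.97182071] 0.06405996506542888
```

View pics/s5.png

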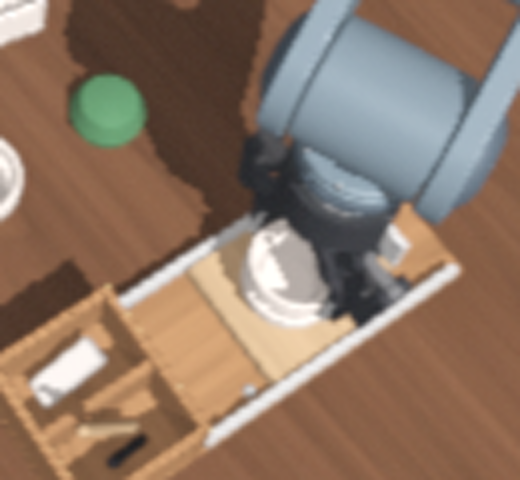

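```bash
python3 - <<'E'
from h import *
zt=.014+.016+.0206
P=lambda t:(lambda s:print(t,s['tool_pos'].round(4),s['ft_force'].round(1),s['tcp_rot'].round(3),round(s['gripper_width'],4)))(bot.sense())
P("now"); bot.move_straight([*WELL,zt+.03],rate=.1); bot.hold(.3); P("up")
t=bot.move_straight([*WELL,zt-.003],rate=.04,guard=8); P(t); bot.hold(.3); P("held")
E
```

```text
now [0.5438 0.3166 0.0587] [ 0.4 -1.4  5. ] [0.005 0.036 0.999 0.002] 0.0639
up [0.539  0.3154 0.0799] [-0.4  1.  -2. ] [0.003 0.036 0.999 0.001] 0.064
True [0.5396 0.3155 0.0515] [-0.2 -0.3  2.9] [0.003 0.036 0.999 0.001] 0.0638
held [0.5393 0.3155 0.0514] [1.2 1.1 4.9] [0.003 0.036 0.999 0.001] 0.064
```

```bash
python3 - <<'E'
s=open('h.py').read()
a=s.index("    t=bot.move_straight([x,y,ztcp-.004]"); b=s.index("    bot.open_jaws(); bot.move_straight([x,y,ztcp+.10]")
s=s[:a]+'''    for k in range(3):
        bot.hold(.2)
        t=bot.move_straight([x,y,ztcp-.004],rate=.05,guard=7)
        s=bot.sense(); e=s['tool_pos']-[x,y,ztcp]; print("contact",t,"err",e.round(4),"w",round(s['gripper_width'],4),s['ft_force'].round(1))
        if e[2]<.004: break
        bot.move_straight([x,y,ztcp+.022],rate=.15)
    else: print("HOLD"); return False
'''+s[b:]
open('h.py','w').write(s)
E
python3 - <<'E'
from h import *
bot.open_jaws(); bot.move_straight([*WELL,.2],rate=.25)
bl,p,c=look(.07); show(b for b in bl if abs(b[2][0]-540)<60 and abs(b[2][1]-315)<40)
for i,xy in enumerate([(.671,.121),(.560,-.1246),(.675,-.1252)],2):
    if not nest(xy,i): break
E
```

```text
[258. 189.] 3759 [540.8 316. ] [65.1 65.8] 85.9 [540.5 315.9] 33.5
found [258. 187.] 4021 [668.8 123.1] [65.2 65. ] 38.9 [668.6 123.1] 33.2
grip 0.06378914339357104 0.02156889264431396
lifted w 0.06373845346666336
contact True err [ 0.0006 -0.0002  0.0012] w 0.0638 [-0.5 -0.3  1.4]
clock 47.3
found [257. 190.] 3993 [ 558.9 -122.7] [64.9 65.6] 86.0 [ 558.8 -122.5] 33.2
grip 0.064654956090587 0.021157948279854857
lifted w 0.06377938151158995
contact True err [-0.0003  0.0001  0.0069] w 0.0642 [-0.2  0.5 -1. ]
contact True err [-0.0002  0.0001  0.0008] w 0.0642 [-0.1  0.4  2.7]
clock 56.5083
found [257. 190.] 4033 [ 673.8 -123.2] [64.9 65.6] 86.0 [ 673.9 -123. ] 33.4
grip 0.06349060428449782 0.021507049312462636
lifted w 0.06368369179579472
contact True err [ 0.0003 -0.0001  0.0007] w 0.0638 [-0.7 -0.4  3.8]
clock 64.95
```

```bash
python3 - <<'E'
from h import *
bl,p,c=look(.118); show(b for b in bl if abs(b[2][0]-540)<60 and abs(b[2][1]-315)<45)
cv2.imwrite("pics/w6.png",p[:,:,::-1])
T=plane(camera_params("top"),np.array([(464,222),(521.5,222),(532.5,321),(472,325)])/1.5,.03)[:,:2]; print(T*1000,T.mean(0))
r=cv2.minAreaRect((T*1000).astype(np.float32)); print(r)
b1=find(np.array([.555,.003])); b2=find(np.array([.447,-.121]))
E
```

```text
[209. 170.] 1472 [518.6 279.9] [  5.8 155.5] 85.9 [518.6 279.3] 77.8
[306. 170.] 1356 [523.9 354.1] [  5.3 155.5] 85.9 [523.9 354.5] 77.8
[260. 197.] 5641 [538.5 316.1] [65.  70.2] 85.9 [538.3 318.7] 36.9
[[ 683.57964221 -217.50672   ]
 [ 683.94739573 -346.77859172]
 [ 461.85628455 -365.93407467]
 [ 453.52408324 -231.82876837]] [ 0.57072685 -0.29051204]
((572.718017578125, -291.720458984375), (230.51742553710938, 134.36392211914062), 3.5623366832733154)
found [257. 189.] 3764 [555.8   4.3] [68.2 47.5] 76.0 [553.1   4.7] 39.3
found [256. 190.] 3424 [ 446.8 -117.7] [56. 53.] 23.6 [ 447.  -117.3] 37.7
```

View pics/w6.png

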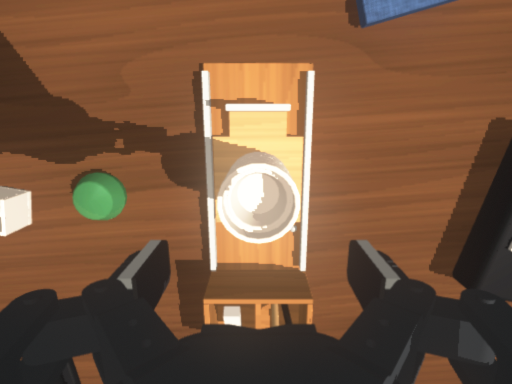

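Stack view: one clean rim at (260,197) with the five pots standing concentric. Next are the square and oblong pots into the tray.

```bash
python3 - <<'E'
from h import *
T=np.array([.568,-.288]); yaw=np.deg2rad(4.3); u=np.array([np.cos(yaw),np.sin(yaw)])
for xy,a,s in (((.5545,.0035),76-90,.045),((.4465,-.118),23.6,-.045)):
    zp=pick(*xy,np.deg2rad(a)); 
    if not place(*(T+s*u),yaw,.005+zp): break
go([T[0]-.03,T[1],.33],PHI)
bl,p,c=look(.045); show(bl); cv2.imwrite("pics/w7.png",p[:,:,::-1])
E
```

```text
grip 0.04071148525734074 0.019299876594943404
lifted w 0.04059508287472912
contact True err [-0.0002  0.0001 -0.0004] w 0.0408 [-0.4 -0.2  3.2]
clock 74.7083
grip 0.05037521971747869 0.01952102871487618
lifted w 0.05067934941766849
contact True err [-0.0002  0.0001 -0.0004] w 0.0506 [-0.  -0.3  2.8]
clock 80.8417
[133.   5.] 398 [ 746.2 -144.1] [47.2 18.2] 85.6 [ 754.7 -144.7] 23.6
[252. 108.] 1592 [ 612.9 -283.3] [42.7 68.7] 4.2 [ 612.4 -283.1] 39.5
[477. 114.] 794 [ 583.  -594.9] [24.8 60.5] 8.3 [ 582.2 -594.9] 31.9
[430. 125.] 775 [ 573.2 -529.9] [24.7 60.1] 8.9 [ 573.  -529.6] 31.5
[478. 136.] 754 [ 552.7 -599.2] [24.9 60.2] 8.6 [ 552.5 -599.2] 32.1
[431. 146.] 740 [ 542.9 -534.4] [24.9 59.9] 8.6 [ 543.3 -534.3] 31.8
[479. 157.] 715 [ 522.5 -603.7] [25.  59.6] 8.9 [ 522.6 -603.8] 31.7
[261. 171.] 1354 [ 524.9 -289.1] [56.5 52.8] 4.3 [ 524.1 -288.8] 36.4
[433. 167.] 702 [ 512.6 -538.8] [25.  59.8] 8.6 [ 513.4 -538.9] 31.5
[141. 257.] 368 [399.  -90.6] [13.8 86.3] 44.2 [400.3 -89.4] 43.3
```

View pics/w7.png

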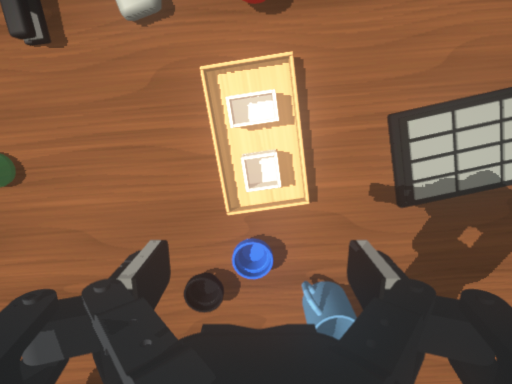

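Both pots stand in the tray, at (252,108) and (261,171). Now I'll push the carriage home.

```bash
python3 - <<'E'
from h import *
u=np.array([np.cos(YAW),np.sin(YAW)])
st=WELL-u*(.08+.045)
go([*WELL*0+st,.22],PHI); print(camera_params("wrist")['position'])
bot.clamp(); bot.move_straight([*st,.031],rate=.2,guard=10) and print("touch!")
s0=bot.sense()['tool_pos']
e=WELL-u*(.08-.095)
t=bot.move_straight([*e,.031],rate=.035,guard=22); s=bot.sense(); 
print(t,s['ft_force'],"finger beyond orig push pt",(s['tool_pos'][:2]-(WELL-u*.08))@u)
bot.hold(.3); s=bot.sense(); print(s['ft_force'],(s['tool_pos'][:2]-(WELL-u*.08))@u, s['clock'])
E
```

```text
[0.34965551 0.32941317 0.36258589]
True [-0.16186597 -0.02143336  0.10321809] finger beyond orig push pt 0.058893901013042795
[-0.25171056 -0.26889547  0.32017166] 0.05772508364281424 89.55
```

```bash
python3 - <<'E'
from h import *
u=np.array([np.cos(YAW),np.sin(YAW)])
p0=WELL-u*(.08+.03); bot.move_straight([*p0,.031],rate=.12); bot.move_straight([*p0,.22],rate=.25)
bot.open_jaws(); go([*(WELL-u*.02),.27],PHI)
bl,p,c=look(.118); show(b for b in bl if abs(b[2][1]-315)<60); cv2.imwrite("pics/w8.png",p[:,:,::-1])
p,_=read_camera("scene"); cv2.imwrite("pics/s8.png",cv2.resize(p[210:350,250:400,::-1],None,fx=4,fy=4,interpolation=cv2.INTER_CUBIC))
print(bot.sense()['clock'])
E
```

```text
[218. 177.] 960 [517.3 276.8] [  6.2 167.6] 85.9 [517.2 276.2] 83.8
[298. 177.] 887 [523.1 357.1] [  5.5 167.6] 85.9 [523.1 357.3] 83.8
[258. 180.] 472 [516.8 316.9] [49.7  9.3] 85.9 [519.3 316.8] 24.9
[258. 251.] 3628 [596.1 312.7] [64.6 89.7] 84.4 [595.9 311.3] 44.9
[237. 300.] 317 [653.8 283. ] [14.8 30.1] 85.1 [653.9 283.7] 16.3
92.7167
```

View pics/w8.png

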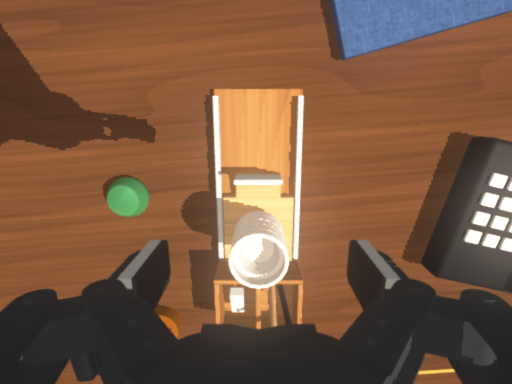

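View pics/s8.png

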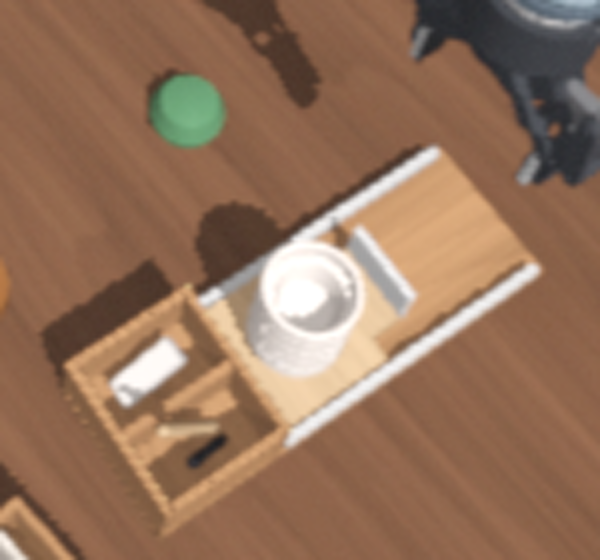

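```bash
python3 - <<'E'
from h import *
u=np.array([np.cos(YAW),np.sin(YAW)]); c=camera_params("wrist"); p=cv2.imread("pics/w8.png")[:,:,::-1].copy()
rc=np.mean([b[2] for b in blobs(c,white(p),.02,800) if max(b[3])>200],0); print(rc)
for b in blobs(c,white(p),.058,400):
    if 40<max(b[3])<75 and min(b[3])<15: print(b,"rel",(b[2]-rc)@u)
f=np.load("w3.npz");c={k:f[k] for k in('fx','fy','cx','cy','k1','position','rotation')}
rc=np.mean([b[2] for b in blobs(c,white(f['p']),.02,800) if max(b[3])>200],0)
print("start well rel",(WELL*1000-rc)@u)
E
```

```text
[539.7 315.3]
(array([258., 180.]), np.int32(472), array([527.3, 315.9]), array([59.6, 11.1]), 85.9, array([530.3, 315.7]), 29.8) rel -12.411164174943405
start well rel -2.151647427734777
```

```bash
python3 -c "
from h import *
s=bot.sense();print(s['clock'],s['tool_pos']);print(bot.hand_in())"
```

```text
92.7167 [0.51828775 0.31688192 0.26879752]
the job is handed in; nothing more can be done
None
```

I've handed the job in: all five round pots are stacked in the carriage well, the carriage is pushed home and by my measurements on its catch, and the square and oblong pots stand in the tray (92.7 s on the robot's clock).

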